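# Put the tube stubs onto their own base plates for tacking

### The job

The three tube stubs stand on each other's base plates: make them change places so that each stands upright on the plate of its own shape (round on round, square on square, oblong on oblong), in the middle of the plate and with its sides parallel to the plate's edges (the oblong one lengthwise), ready for tacking. Use the empty plywood board to park one stub meanwhile, letting go of it there. Set the stubs down rather than dropping them, knock none over, and leave the hex nut, the welding magnet and the steel block lying among them where they are.

Things in the scene. Friction and masses are not known exactly. Their poses are not given: they have to be found in the camera images.
- tube_round_c (a point): round tube stub, 48 mm outside diameter, 0.2 to 0.4 kg; light grey metal, 70 mm long, standing upright on its end, wall 4 mm, open at both ends so that its hollow shows from above. At the start it stands on a wrong plate. The point is its centre, 35 mm above its lower end; z runs up along the tube.
- tube_square_c (a point): square tube stub, 50 x 50 mm outside, 0.3 to 0.5 kg; light grey metal, 70 mm long, standing upright on its end, wall 4 mm, open at both ends so that its hollow shows from above. At the start it stands on a wrong plate. The point is its centre, 35 mm above its lower end; z runs up along the tube, x and y square to its faces.
- tube_oblong_c (a point): oblong (rectangular) tube stub, 80 x 40 mm outside, 0.35 to 0.6 kg; light grey metal, 70 mm long, standing upright on its end, wall 4 mm, open at both ends so that its hollow shows from above. At the start it stands on a wrong plate. The point is its centre, 35 mm above its lower end; z runs up along the tube, x along its 80 mm side, y across the 40 mm.
- plate_round_top (a point): round base plate of darker grey-brown hot-rolled steel, flat disc 100 mm across, 8 mm thick, fixed to the bench. Cannot move. The point is the centre of its top face, 8 mm above the bench; z is up.
- plate_square_top (a point): square base plate of darker grey-brown hot-rolled steel, 95 x 95 mm, 8 mm thick, fixed to the bench. Cannot move. The point is the centre of its top face, 8 mm above the bench; z is up, x and y square to its edges.
- plate_oblong_top (a point): oblong base plate of darker grey-brown hot-rolled steel, 125 x 75 mm, 8 mm thick, fixed to the bench. Cannot move. The point is the centre of its top face, 8 mm above the bench; z is up, x along its 125 mm side, y along the 75 mm.
- board_top (a point): square plywood parking board, 105 x 105 mm, 12 mm thick, fixed to the bench, empty at the start. The point is the centre of its top face, 12 mm above the bench; z is up, x and y square to its edges.
- nut_c (a point): big steel hexagonal nut lying flat, loose, 40 mm across flats, 22 mm high; to be left alone. The point is its centre, 11 mm above the bench.
- magnet_c (a point): red triangular welding magnet (open right-angled triangle, legs about 62 and 60 mm, 18 mm high) lying flat, loose; to be left alone. The point is in the middle of it, 9 mm above the bench.
- block_c (a point): solid bare steel block, 60 x 30 x 25 mm, lying flat, loose; to be left alone. The point is its centre, 12.5 mm above the bench, x along its 60 mm.
Things that resemble listed ones, but are neither listed nor needed, are in the scene too. What is shaped like the part that bears tube_square_c but orange or pink is not meant.

How it is judged:
On the way:
1. one of the stubs stands upright on the plywood board (its centre within 45 mm of the board's centre), let go (((horizontal distance between tube_round_c and board_top below 0.045 m and z of tube_round_c in the frame of board_top between 0.028 and 0.042 m and angle between tube_round_c's own z axis and vertical below 0.1 rad and contact force between tube_round and the fingers below 0.1 N and linear speed of tube_round below 0.02 m/s and angular speed of tube_round below 0.2 rad/s) or (horizontal distance between tube_square_c and board_top below 0.045 m and z of tube_square_c in the frame of board_top between 0.028 and 0.042 m and angle between tube_square_c's own z axis and vertical below 0.1 rad and contact force between tube_square and the fingers below 0.1 N and linear speed of tube_square below 0.02 m/s and angular speed of tube_square below 0.2 rad/s) or (horizontal distance between tube_oblong_c and board_top below 0.045 m and z of tube_oblong_c in the frame of board_top between 0.028 and 0.042 m and angle between tube_oblong_c's own z axis and vertical below 0.1 rad and contact force between tube_oblong and the fingers below 0.1 N and linear speed of tube_oblong below 0.02 m/s and angular speed of tube_oblong below 0.2 rad/s))), for 0.2 s.
At the end, for the whole second after the job is handed in: Each stub stands upright (6 degrees) on the plate of its own shape, centre within 12 mm of the plate's centre, square and oblong stubs parallel to the plate's edges within 12 degrees (oblong: long side along long side), all released and at rest (horizontal distance between tube_round_c and plate_round_top below 0.012 m and z of tube_round_c in the frame of plate_round_top between 0.028 and 0.042 m and angle between each of tube_round_c, tube_square_c, tube_oblong_c's own z axis and vertical below 0.1 rad and contact force between each of tube_round, tube_square, tube_oblong and the fingers below 0.1 N and linear speed of each of tube_round, tube_square, tube_oblong below 0.02 m/s and angular speed of each of tube_round, tube_square, tube_oblong below 0.2 rad/s and horizontal distance between tube_square_c and plate_square_top below 0.012 m and z of tube_square_c in the frame of plate_square_top between 0.028 and 0.042 m and horizontal distance between tube_oblong_c and plate_oblong_top below 0.012 m and z of tube_oblong_c in the frame of plate_oblong_top between 0.028 and 0.042 m and (angle between the x axis of tube_square_c and the x axis of plate_square_top, either way round below 0.21 rad or angle between the x axis of tube_square_c and the y axis of plate_square_top, either way round below 0.21 rad) and angle between the x axis of tube_oblong_c and the x axis of plate_oblong_top, either way round below 0.21 rad); the robot touches nothing.
It fails at once if the nut, the magnet or the block is pushed or lifted more than 20 mm from its place (distance of any of nut_c, magnet_c, block_c from where it was at the start of the episode above 0.02 m).
It fails at once if a stub is knocked over (leans more than 40 degrees) (angle between any of tube_round_c, tube_square_c, tube_oblong_c's own z axis and vertical above 0.7 rad).
It fails at once if a stub is dropped (moves faster than 0.6 m/s out of the fingers, a fall of some 20 mm) ((linear speed of tube_round above 0.6 m/s and contact force between tube_round and the fingers below 0.05 N) or (linear speed of tube_square above 0.6 m/s and contact force between tube_square and the fingers below 0.05 N) or (linear speed of tube_oblong above 0.6 m/s and contact force between tube_oblong and the fingers below 0.05 N)).
It also fails if it takes over 120 s, if anything falls off the work surface, if the arm or the gripper's body presses on something with over 40 N, if the wrist force passes 120 N, or if a joint passes its speed limit or range.

### The arm

A 6-joint arm with a two-finger parallel gripper is mounted at the origin on the work surface. World frame = base frame: x ahead of the robot, y to its left, z up, the work surface at z = 0. Lengths are in m, angles in rad, forces in N, time in s.
With the tool pointing down it reaches from about 0.3 to 0.825 m from the base axis. Payload 5.4 kg.
Tool frame: the origin (TCP) lies midway between the tips of the shut fingers; the grasp point (between the pads) lies 19 mm behind it; z points along the fingers, y is the line along which they close (so a half turn about z gives the same grasp; the last joint's range is limited). The gripper opens to 92 mm and grips with 3 to 60 N. Pads are 20 mm wide; open, the fingers measure 128 mm over their backs; the gripper's body (75 mm by 189 mm) begins 69 mm behind the grasp point.
Start: joints at [-1.415, 0.158, 1.597, -0, 1.386, -0.21], TCP at [0.206, -0.537, 0.215] pointing down, gripper open.
Joint ranges: [-2.91, 2.91], [-0.94, 2.29], [0.18, 2.7], [-1.29, 4.43], [0.17, 2.64], [-3, 3]. Speed limits (rad/s): [2.57, 2.57, 3.14, 3.14, 3.14, 3.14].

### API

Orientations are given as a unit quaternion [w, x, y, z].
In Python, from plant import manip, solver, telemetry, eyes, recognise, trace gives the robot as it stands. Calls block until the motion is done:
- manip.move_ptp(position, orientation): joint-space move of the TCP to a pose.
- manip.movel(position, ori=None, max_speed=0.15): straight line of the TCP; ori=None keeps the orientation; max_speed is the mean speed in m/s.
- manip.set_joints(angles): joint-space move.
- manip.let_go() and manip.close_gripper(effort=None): open the fingers fully, or close them until they stop; effort is the grip in N (None keeps the last).
- manip.hold(seconds).
- solver.solve_ik(position, orientation): joint angles nearest the present ones, or None.
- telemetry.observe(): the state.
- eyes.snapshot(name): name is "scene" or "top"; returns a dict with "color" (480x640x3 uint8, blue, green, red), "z_map" (480x640 float32, m along the optical axis (not along the pixel's ray), 0 where there is no reading), "camera_matrix" (3x3 intrinsics, pixels), "k1" (the pictures are not rectified: a ray, as slopes to the right and down, at radius r is drawn at 1 + k1 r^2 times it, then the intrinsics apply), "position" and "rotation" of the camera in the world. Camera axes: x right, y up, looking along -z (the intrinsics and any distortion apply to the point x, -y, -z); pixel columns grow to the right and rows downward; lengths in m; the calibration is good to about 2 mm. A picture is of the moment at which its call begins.
A pose or a line that the arm cannot do raises manip.PlanningError and nothing moves.
- manip.hand_in(): hands the job in; it is judged then, once.
Trained networks look in a picture, given as the dict that the camera call returned (one of the last four; its "shot" number tells which), for a name from the list of things; names that differ only in an ending like _2 or _b are one class to them, and where a whole thing is asked for, a point or a joint stands for the part that bears it (a point fixed in the world has none). Each returns a list of dicts, best first, with "p" (0 to 1); they miss things now and then, are a little off and sometimes report something else, mostly with a low value. They report only what shows in the picture. A call takes as long as a camera call. They do not tell look-alikes from the thing itself.
- recognise(picture, thing): "box" ([centre column, centre row, width, height] in pixels, round what is visible of it).
- trace(picture, thing): "pixels" (480x640 bool, what is visible of it) and "box" ([centre column, centre row, width, height] in pixels, round what is visible of it).
The state is a dict: "time_s": time; "joints": joint angles; "joint_velocities": joint speeds; "joint_torque": joint torques, N m; "eef_pos": TCP position; "tcp_rot": TCP orientation; "wrist_force": force on the tool from outside, world axes, zero at the start; "moment": the same for the moment, N m; "opening": opening from 0.0 (shut) to 1.0 (fully open); "gripper_force": force on a finger pad.
Only numpy, scipy, OpenCV 4.12 (cv2) and the standard library are available. Lean on these libraries where they do the work, as an engineer would, in place of code of your own. Each camera call takes 0.05 s, during which the arm holds its last target. There are 200 camera calls.

## Working session

There is one attempt and no reset: what is moved stays moved. The work goes in short steps, each a Python script; the robot and the scene stay as the last script left them, time stands still between calls to the robot, and variables do not carry over. Pictures are saved under pics/ and viewed, at most 14 in all, crops included, and the job is handed in when it is done.

```bash
mkdir -p pics; ls
python3 - <<'E'
from plant import manip, solver, telemetry, eyes, recognise, trace
import cv2
for n in ("scene","top"):
    s=eyes.snapshot(n); cv2.imwrite(f"pics/{n}0.png",s["color"])
    print(n,s["camera_matrix"].tolist(),s["k1"],s["position"],s["rotation"],s["shot"])
    for t in ["tube_round_c","tube_square_c","tube_oblong_c","plate_round_top","plate_square_top","plate_oblong_top","board_top","nut_c","magnet_c","block_c"]:
        print(t,[(round(r["p"],2),[round(float(v)) for v in r["box"]]) for r in recognise(s,t)][:4])
o=telemetry.observe();print(o)
E
```

```text
pics
scene [[586.0810659145749, 0.0, 323.84479478247675], [0.0, 586.0810659145749, 244.29385190771137], [0.0, 0.0, 1.0]] -0.01754964967952101 [ 1.03059458 -0.44352454  0.71533357] [0.8296525  0.35007871 0.1753211  0.39797504] 1
tube_round_c [(0.92, [323, 313, 38, 54])]
tube_square_c [(0.82, [357, 212, 35, 44]), (0.81, [267, 213, 34, 49]), (0.56, [368, 162, 40, 47])]
tube_oblong_c [(0.7, [181, 317, 54, 74]), (0.35, [188, 340, 66, 54]), (0.24, [422, 185, 36, 32])]
plate_round_top [(0.7, [187, 341, 65, 53])]
plate_square_top [(0.8, [325, 333, 78, 61])]
plate_oblong_top [(0.81, [354, 230, 77, 50])]
board_top [(0.83, [481, 228, 67, 52])]
nut_c [(0.67, [259, 272, 24, 30])]
magnet_c [(0.66, [425, 272, 35, 40])]
block_c [(0.61, [422, 183, 33, 31])]
top [[492.09010148947635, 0.0, 322.76558763622654], [0.0, 492.09010148947635, 239.59336510442705], [0.0, 0.0, 1.0]] -0.11076782896701017 [ 0.43676834 -0.00865888  0.85324329] [-0.70289322 -0.02530717  0.02833728  0.71027999] 2
tube_round_c [(0.63, [379, 184, 32, 34])]
tube_square_c [(0.92, [196, 335, 40, 41]), (0.91, [268, 272, 39, 38]), (0.89, [3
[... 579 characters left out ...]
': 1.1, 'joints': array([-1.41511365e+00,  1.58406646e-01,  1.59699991e+00,  1.51606433e-05,
        1.38618552e+00, -2.10081878e-01]), 'joint_velocities': array([-0.00053238, -0.0012568 ,  0.00088447, -0.00050364, -0.00106486,
       -0.00066641]), 'joint_torque': array([ 4.67593254e-04, -3.85583138e+01, -3.22361648e+01,  7.02220900e-02,
        3.07464483e-02, -3.75303568e-05]), 'eef_pos': array([ 0.2056492 , -0.53695462,  0.21459745]), 'tcp_rot': array([4.93108106e-07, 9.83323847e-01, 1.81863169e-01, 7.44085704e-06]), 'wrist_force': array([-0.36926888,  0.08893375, -0.23029121]), 'moment': array([ 0.0122025 , -0.06672366,  0.01810006]), 'gripper_force': 0.0, 'opening': 0.9993110538950407}
```

View pics/top0.png

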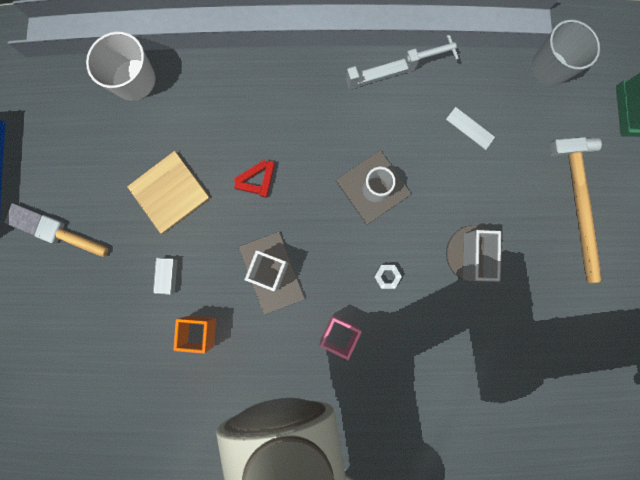

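View pics/scene0.png

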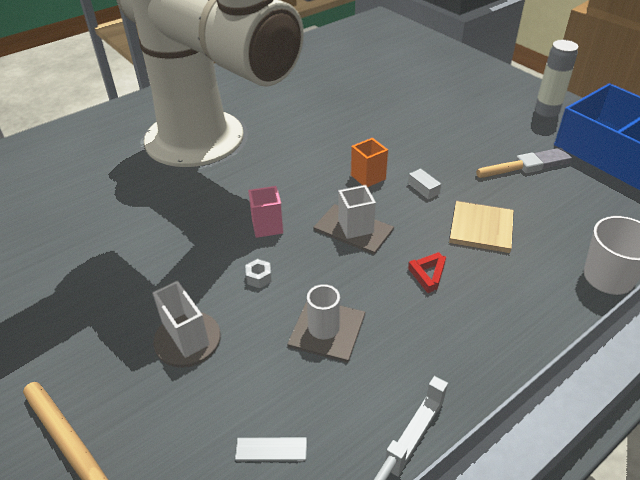

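Square-tube candidates in the top view are grey (267,270), orange (194,335) and pink (341,338). The grey one fits, because it is light grey metal and stands on the oblong plate. The round tube (379,182) stands on the square plate and the oblong tube (488,255) on the round plate. The board is at (169,193). Next: a crop to confirm, and heights from both views.

```bash
cat > h.py <<'E'
from plant import manip, solver, telemetry, eyes, recognise, trace
import numpy as np, cv2
from scipy.spatial.transform import Rotation as R
def cloud(s):
    K=s["camera_matrix"]; d=np.array([s["k1"],0,0,0,0.])
    h,w=s["z_map"].shape; v,u=np.mgrid[:h,:w]
    n=cv2.undistortPoints(np.stack([u,v],-1).reshape(-1,1,2).astype(float),K,d).reshape(h,w,2)
    z=s["z_map"].astype(float); p=np.stack([n[...,0]*z,-n[...,1]*z,-z],-1)
    q=s["rotation"]; M=R.from_quat([q[1],q[2],q[3],q[0]]).as_matrix() if np.size(q)==4 else np.array(q)
    P=p@M.T+np.array(s["position"]); P[z<=0]=np.nan
    return P
def rect(P,lo,hi,c,r=0.075,col=None):
    m=(P[...,2]>lo)&(P[...,2]<hi)&(np.hypot(P[...,0]-c[0],P[...,1]-c[1])<r)
    if col is not None: m&=col
    m=cv2.morphologyEx(m.astype(np.uint8),cv2.MORPH_OPEN,np.ones((2,2)))>0
    q=P[m]; 
    (cx,cy),(a,b),ang=cv2.minAreaRect((q[:,:2]*1000).astype(np.float32))
    if a<b: a,b,ang=b,a,ang+90
    return dict(c=(round(cx/1000,4),round(cy/1000,4)),size=(round(a),round(b)),ang=round((ang+90)%180-90,1),z=round(float(np.median(q[:,2])),4),n=len(q))
E
python3 - <<'E'
from h import *
for n in ("top","scene"):
    s=eyes.snapshot(n); P=cloud(s); np.savez(f"{n}.npz",P=P,c=s["color"])
    if n=="top":
        cv2.imwrite("pics/crop.png",cv2.resize(s["color"][150:370,120:540],None,fx=1.8,fy=1.8))
        g=P[80:140,200:340,2]; print("bench z",np.nanmedian(g),np.nanstd(g))
        C={k:P[v,u,:2] for k,(u,v) in dict(round=(379,195),square=(267,256),oblong=(478,255)).items()}
        T={k:P[v,u,:2] for k,(u,v) in dict(board=(169,193),psq=(374,188),pob=(272,273),prd=(472,254)).items()}
    for k in C: print(n,k,C[k],rect(P,0.06,0.095,C[k]))
    hsv=cv2.cvtColor(s["color"],cv2.COLOR_BGR2HSV)
    b=s["color"].astype(int); warm=(b[...,2]-b[...,0])>4
    for k in T: print(n,k,T[k],rect(P,0.003,0.018,T[k],0.1,warm))
    cv2.imwrite(f"pics/warm_{n}.png",warm*255)
E
```

```text
bench z 0.00012426826193878693 0.0014755992816915288
top round [ 0.56601789 -0.10269741] {'c': (0.5971, -0.1137), 'size': (61, 40), 'ang': -55.1, 'z': nan, 'n': 327}
top square [0.47064826 0.0759785 ] {'c': (0.446, 0.0836), 'size': (55, 55), 'ang': 68.3, 'z': nan, 'n': 373}
top oblong [ 0.47142575 -0.28320844] {'c': (0.4691, -0.2914), 'size': (88, 70), 'ang': -4.4, 'z': nan, 'n': 665}
top board [0.58499339 0.25488205] {'c': (0.5879, 0.2573), 'size': (106, 105), 'ang': -54.7, 'z': nan, 'n': 3559}
top psq [ 0.59001058 -0.10268564] {'c': (0.5912, -0.1035), 'size': (97, 95), 'ang': 35.4, 'z': nan, 'n': 1844}
top pob [0.44441121 0.07497816] {'c': (0.4434, 0.0757), 'size': (122, 72), 'ang': 21.3, 'z': nan, 'n': 1890}
top prd [ 0.47103205 -0.25613264] {'c': (0.4783, -0.2609), 'size': (87, 63), 'ang': -3.7, 'z': nan, 'n': 730}
scene round [ 0.56601789 -0.10269741] {'c': (0.584, -0.0802), 'size': (104, 36), 'ang': -64.9, 'z': nan, 'n': 653}
scene square [0.47064826 0.0759785 ] {'c': (0.4181, 0.1124), 'size': (160, 62), 'ang': -46.5, 'z': nan, 'n': 682}
scene oblong [ 0.47142575 -0.28320844] {'c': (0.4398, -0.2649), 'size': (153, 49), 'ang': -17.6, 'z': nan, 'n': 920}
scene board [0.58499339 0.25488205] {'c': (0.5887, 0.2636), 'size': (121, 107), 'ang': -53.7, 'z': nan, 'n': 2526}
scene psq [ 0.59001058 -0.10268564] {'c': (0.5959, -0.1017), 'size': (96, 96), 'ang': -55.3, 'z': nan, 'n': 2044}
scene pob [0.44441121 0.07497816] {'c': (0.4496, 0.0756), 'size': (124, 76), 'ang': 21.6, 'z': nan, 'n': 1282}
scene prd [ 0.47103205 -0.25613264] {'c': (0.4763, -0.2773), 'size': (96, 86), 'ang': 55.4, 'z': nan, 'n': 1492}[ WARN:0@0.923] global loadsave.cpp:1063 imwrite_ Unsupported depth image for selected encoder is fallbacked to CV_8U.
```

View pics/crop.png

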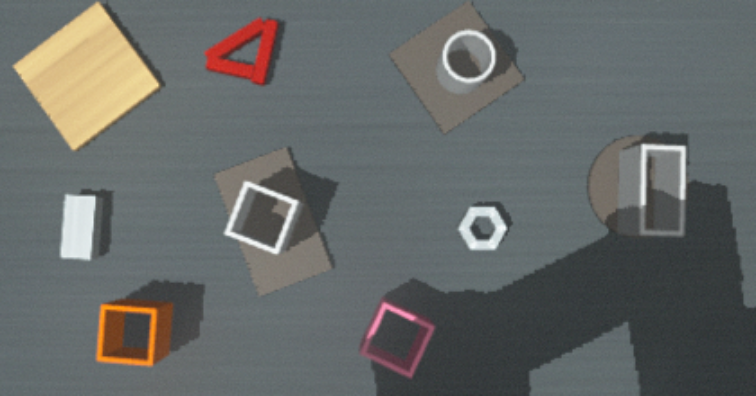

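The crop confirms it: the grey square stub stands on the oblong plate, while the orange and pink decoys stand directly on the bench. Next I measure rim and plate outlines by ray–plane intersection in both views, with depth giving the heights.

```bash
cat >> h.py <<'E'
def onplane(s,uv,z):
    K=s["camera_matrix"]; d=np.array([s["k1"],0,0,0,0.])
    n=cv2.undistortPoints(np.asarray(uv,float).reshape(-1,1,2),K,d).reshape(-1,2)
    q=s["rotation"]; M=R.from_quat([q[1],q[2],q[3],q[0]]).as_matrix() if np.size(q)==4 else np.array(q)
    D=np.c_[n[:,0],-n[:,1],-np.ones(len(n))]@M.T; o=np.array(s["position"])
    return o[:2]+D[:,:2]*((z-o[2])/D[:,2])[:,None]
def mrect(xy):
    (cx,cy),(a,b),ang=cv2.minAreaRect((xy*1000).astype(np.float32))
    if a<b: a,b,ang=b,a,ang+90
    return (round(cx/1000,4),round(cy/1000,4)),(round(a),round(b)),round((ang+90)%180-90,1)
def comp(mask,seed,r=12):
    "component with most pixels within r px of the seed"
    n,l=cv2.connectedComponents(mask.astype(np.uint8)); u,v=seed
    w=l[v-r:v+r,u-r:u+r]; w=w[w>0]
    return l==np.bincount(w).argmax()
def uvof(m): v,u=np.nonzero(m); return np.c_[u,v]
E
python3 - <<'E'
from h import *
seeds={"top":dict(round=(380,181),square=(267,270),oblong=(488,255)),"scene":dict(round=(323,298),square=(357,197),oblong=(178,302))}
for n in ("top","scene"):
    s=eyes.snapshot(n); P=cloud(s); g=s["color"].min(2).astype(int); vis=[]
    print(n,"grey levels along rows",[g[v,u-28:u+29:2].tolist() for u,v in seeds[n].values()])
    for k,(u,v) in seeds[n].items():
        W=np.zeros(g.shape,bool); W[v-34:v+34,u-34:u+34]=1
        z=P[...,2]; q=z[W&(z>0.05)&(z<.12)]; h=np.histogram(q,bins=np.arange(.05,.1,.003))
        print(k,"z hist",h[0].tolist(), "p98",np.percentile(q,97).round(4))
        for th in (150,185,210):
            try: m=comp(W&(g>th),(u,v),30); print(th,m.sum(),mrect(onplane(s,uvof(m),0.078)))
            except Exception as e: print(th,e)
    c=s["color"].astype(int); warm=(c[...,2]-c[...,0]>4)
    for k,sd,zz in (dict(board=((169,193),.012),psq=((360,200),.008),pob=((282,295),.008),prd=((457,254),.008)) if n=="top" else dict(board=((483,228),.012),psq=((325,345),.008),pob=((375,235),.008),prd=((205,345),.008))).items() if False else (dict(board=((169,193),.012),psq=((360,200),.008),pob=((282,295),.008),prd=((457,254),.008)) if n=="top" else dict(board=((483,228),.012),psq=((325,345),.008),pob=((375,235),.008),prd=((205,345),.008))).items().__iter__().__class__ and [] or [(k,)+v for k,v in (dict(board=((169,193),.012),psq=((360,200),.008),pob=((282,295),.008),prd=((457,254),.008)) if n=="top" else dict(board=((483,228),.012),psq=((325,345),.008),pob=((375,235),.008),prd=((205,345),.008))).items()]:
        m=comp(warm,sd,6); xy=onplane(s,uvof(m),zz)
        print(k,m.sum(),mrect(xy),"circ",cv2.minEnclosingCircle((xy*1000).astype(np.float32)),"z",np.nanmedian(z[cv2.erode(m.astype(np.uint8),np.ones((3,3)))>0]).round(4))
E
```

```text
top grey levels along rows [[103, 105, 107, 109, 107, 106, 114, 228, 132, 69, 73, 67, 72, 72, 73, 110, 127, 130, 134, 131, 137, 232, 69, 67, 67, 67, 62, 69, 98], [105, 102, 103, 101, 141, 239, 170, 107, 110, 90, 78, 73, 75, 66, 71, 76, 70, 71, 66, 103, 198, 239, 114, 95, 73, 72, 73, 61, 60], [101, 104, 121, 125, 119, 121, 124, 123, 217, 185, 60, 59, 83, 94, 118, 124, 122, 121, 122, 222, 166, 59, 58, 57, 59, 58, 59, 61, 54]]
round z hist [25, 21, 19, 19, 21, 26, 22, 23, 92, 126, 8, 0, 0, 0, 0, 0] p98 0.0798
150 242 ((0.5888, -0.1049), (49, 45), -1.1)
185 179 ((0.5889, -0.1049), (46, 45), -1.1)
210 137 ((0.5891, -0.105), (46, 45), 70.9)
square z hist [13, 9, 14, 15, 17, 10, 16, 9, 65, 218, 29, 0, 0, 0, 0, 0] p98 0.0804
150 386 ((0.4479, 0.0796), (52, 51), 68.3)
185 312 ((0.448, 0.0798), (51, 50), 68.0)
210 256 ((0.4481, 0.0799), (50, 49), -21.4)
oblong z hist [64, 61, 62, 65, 54, 69, 69, 65, 152, 205, 11, 0, 0, 0, 0, 0] p98 0.0794
150 275 ((0.4801, -0.2759), (56, 41), -2.1)
185 218 ((0.4815, -0.2767), (53, 40), -2.2)
210 129 ((0.4815, -0.2759), (53, 38), -2.1)
board 3749 ((0.5877, 0.25
[... 1342 characters left out ...]
22.1)
oblong z hist [75, 85, 91, 95, 89, 93, 104, 98, 161, 301, 14, 0, 0, 0, 0, 0] p98 0.0794
150 290 ((0.4805, -0.2769), (58, 41), -3.0)
185 236 ((0.4812, -0.2773), (56, 40), -3.0)
210 207 ((0.4812, -0.2771), (56, 40), -3.0)
board 2722 ((0.5935, 0.252), (124, 106), -53.7) circ ((591.5995483398438, 252.79904174804688), 78.02560424804688) z 0.0121
psq 2153 ((0.5957, -0.1041), (99, 96), -56.1) circ ((596.56982421875, -102.95660400390625), 66.03660583496094) z 0.008
pob 1347 ((0.4485, 0.0736), (128, 81), 20.1) circ ((447.9765625, 73.84124755859375), 73.23780822753906) z 0.0082
prd 1482 ((0.4836, -0.2796), (99, 92), 74.4) circ ((478.40631103515625, -278.0625915527344), 51.45431137084961) z 0.008
```

```bash
cat >> h.py <<'E'
HI,GR=0.20,0.036     # travel and grip height of the TCP (stub on an 8 mm plate)
def quat(deg):
    a=np.radians(deg); c,s=np.cos(a),np.sin(a)
    q=R.from_matrix(np.c_[[-s,c,0],[c,s,0],[0,0,-1]]).as_quat()
    return np.r_[q[3],q[:3]]
def choose(x,y,opts):
    "closing direction (deg) among opts with the most relaxed last joint, at both heights"
    best=None
    for a in opts:
        for b in (a,a+180):
            j=[solver.solve_ik(np.array([x,y,z]),quat(b)) for z in (HI,GR)]
            if any(k is None for k in j): continue
            c=max(abs(k[5]) for k in j)
            if best is None or c<best[0]: best=(c,b)
    return best[1]
def pick(x,y,opts,effort=30):
    a=choose(x,y,opts); manip.move_ptp(np.array([x,y,HI]),quat(a)); manip.movel(np.array([x,y,GR]),max_speed=0.12)
    manip.close_gripper(effort); o=telemetry.observe(); print("grip",a,o["opening"],o["gripper_force"],o["eef_pos"],o["time_s"])
    manip.movel(np.array([x,y,HI]),max_speed=0.12); o=telemetry.observe(); print("up",o["opening"],o["gripper_force"],o["wrist_force"])
def place(x,y,opts,dz=0.0):
    a=choose(x,y,opts); manip.move_ptp(np.array([x,y,HI]),quat(a)); manip.movel(np.array([x,y,GR+dz+.015]),max_speed=0.12)
    manip.movel(np.array([x,y,GR+dz+.0005]),max_speed=0.02); manip.hold(.3); print("down",telemetry.observe()["wrist_force"])
    manip.let_go(); manip.hold(.2); manip.movel(np.array([x,y,HI]),max_speed=0.12)
    o=telemetry.observe(); print("placed",a,o["time_s"],o["opening"])
E
python3 - <<'E'
from h import *
pick(.590,-.1055,[34,-56]); place(.589,.256,[35,-55],.004)
for n,seed,ps in (("top",(488,255),(457,254)),("scene",(178,302),(205,345))):
    s=eyes.snapshot(n); cv2.imwrite(f"pics/{n}1.png",s["color"]); g=s["color"].min(2).astype(int); u,v=seed
    W=np.zeros(g.shape,bool); W[v-40:v+40,u-36:u+36]=1
    for th in (150,180): print(n,th,mrect(onplane(s,uvof(comp(W&(g>th),seed,34)),.078)))
    c=s["color"].astype(int); m=comp(c[...,2]-c[...,0]>4,ps,6)
    xy=onplane(s,uvof(m),.008)*1000; print(mrect(xy/1000),cv2.minEnclosingCircle(xy.astype(np.float32)))
E
```

```text
grip -56 0.5231245279777227 29.999909908510745 [ 0.59011092 -0.10562001  0.03604672] 5.625
up 0.5242629074078092 29.99919192865491 [ 0.56079535 -0.21424309 -2.32780742]
down [-0.09220295  0.78025426 -2.51150365]
placed 35 13.4917 1.000438202398911
top 150 ((0.4677, -0.2755), (81, 41), -2.0)
top 180 ((0.4678, -0.2757), (80, 40), -3.6)
((0.4843, -0.2512), (96, 45), -23.3) ((476.708984375, -268.89044189453125), 48.20256805419922)
scene 150 ((0.4687, -0.2765), (83, 42), -3.2)
scene 180 ((0.4687, -0.2761), (81, 41), -3.4)
((0.4833, -0.2799), (99, 92), 73.9) ((478.43377685546875, -277.9325256347656), 51.36620330810547)
```

View pics/scene1.png

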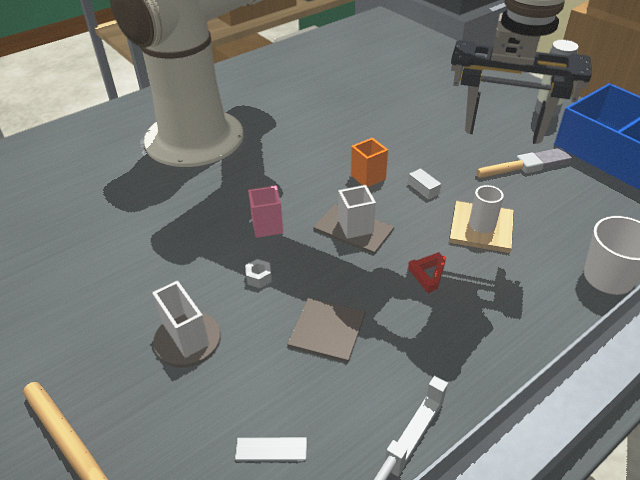

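Run:
```python
from h import *
pick(.4487,.0798,[-22,68]); place(.5937,-.1025,[34,-56])
pick(.4682,-.276,[86.9]); place(.4462,.0758,[110.2])
s=eyes.snapshot("top"); cv2.imwrite("pics/top2.png",s["color"])
c=s["color"].astype(int); m=comp(c[...,2]-c[...,0]>4,(457,254),6)
xy=onplane(s,uvof(m),.008)*1000; print(mrect(xy/1000),cv2.minEnclosingCircle(xy.astype(np.float32)))
s=eyes.snapshot("scene"); cv2.imwrite("pics/scene2.png",s["color"])
c=s["color"].astype(int); m=comp(c[...,2]-c[...,0]>4,(205,345),6)
xy=onplane(s,uvof(m),.008)*1000; print(mrect(xy/1000),cv2.minEnclosingCircle(xy.astype(np.float32)))
```

```text
grip -22 0.5426805149931548 29.982672035694122 [0.44880206 0.07977031 0.03601803] 16.7167
up 0.541959674113634 29.98179316520691 [-0.25304916  0.79790175 -3.96767469]
down [-0.12981114 -0.39522107 -3.83656808]
placed -56 24.2 1.0005971428736196
grip 266.9 0.4282558363474176 29.988588094711304 [ 0.46826356 -0.27638445  0.03606665] 27.4167
up 0.4365087201166821 29.985763728618622 [-0.32795172 -0.29614965 -5.06378283]
down [-0.00454748 -0.01669687 -4.48206985]
placed 290.2 35.425 1.000663465707292
((0.475, -0.2767), (98, 98), 88.4) ((474.5518493652344, -276.504150390625), 49.99445343017578)
((0.4771, -0.2784), (102, 100), -38.8) ((477.698974609375, -278.2474060058594), 52.310420989990234)
```

The scene picture shows the round stub upright on the board (487,208). The other two are now moved and the round plate is free, centre about (0.4758,-0.2775). Now the round stub.

Run:
```python
from h import *
import h
h.GR+=.004; pick(.589,.256,[35,-55]); h.GR-=.004
place(.4758,-.2773,[0,90,45,-45])
manip.set_joints([-1.415, 0.158, 1.597, 0, 1.386, -0.21])
seeds={"top":dict(round=(488,250),square=(379,181),oblong=(267,270)),"scene":dict(round=(180,310),square=(323,298),oblong=(357,197))}
for n in ("top","scene"):
    s=eyes.snapshot(n); cv2.imwrite(f"pics/{n}3.png",s["color"]); g=s["color"].min(2).astype(int)
    for k,(u,v) in seeds[n].items():
        W=np.zeros(g.shape,bool); W[v-44:v+44,u-44:u+44]=1
        print(n,k,mrect(onplane(s,uvof(comp(W&(g>150),(u,v),36)),.078)))
```

```text
grip 35 0.5204172568684977 29.99993978999555 [0.5889746  0.25603259 0.03997363] 39.0917
up 0.5235844201415174 29.999473867937922 [ 0.82348335 -0.71967951 -2.64882577]
down [ 0.58047296 -0.90653002 -2.48637283]
placed -45 47.6 0.9981805988769301
top round ((0.4777, -0.2757), (48, 41), -81.1)
top square ((0.5925, -0.1018), (52, 51), 34.3)
top oblong ((0.4459, 0.077), (82, 42), 20.3)
scene round ((0.4791, -0.2769), (47, 42), -83.6)
scene square ((0.5933, -0.1023), (52, 52), -55.7)
scene oblong ((0.4465, 0.077), (82, 42), 20.2)
```

View pics/top3.png

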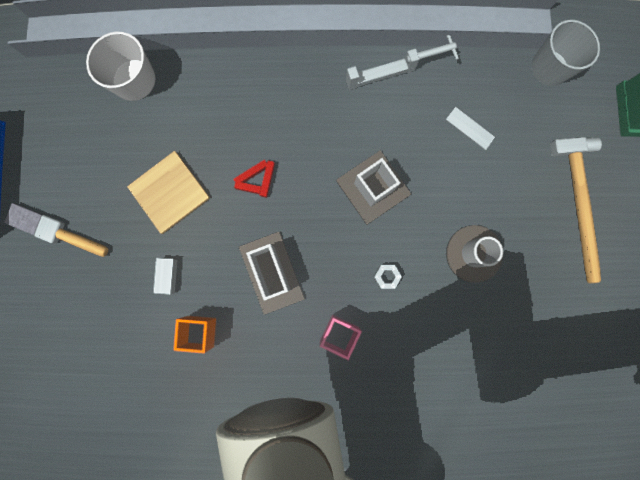

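View pics/scene3.png

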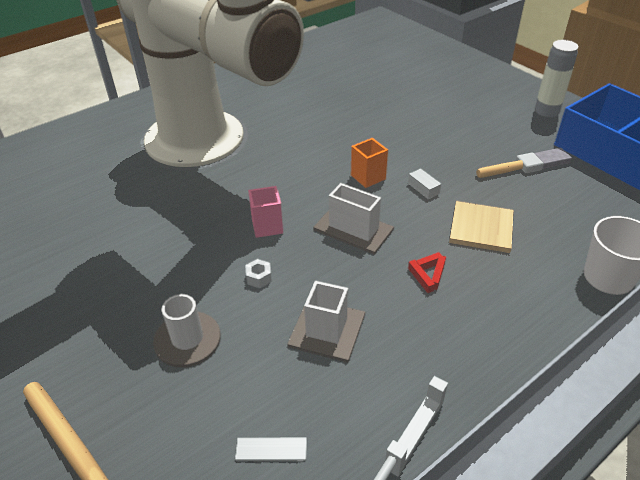

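Both pictures show all three stubs upright and centred on their own plates: square (379,181), oblong (267,272) and round (485,250) in the top view. The nut, magnet and block have not moved.

```bash
python3 -c "
from plant import manip; print(manip.hand_in())"
```

```text
the job is handed in; nothing more can be done
None
```

The job is handed in, though no verdict came back: the last pictures show all three stubs upright and released on their own plates, within about 3 mm of centre and 1° of the edges; the round one was parked on the board and let go on the way, and the nut, magnet and block look unmoved.

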